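# Rebuild the axle stack on a cart plate

## Task

Rebuild the axle stack on the cart plate: thread the spacer, then the washer, then the flanged bushing (flange up) onto the upright bolt, which may stand anywhere along the plate's slot, so feel for it. Then press the stack down until the tight rubber collar beneath it lies fully home on the plate, and let go. Work gently, never forcing or ramming anything against the bolt or plate, and leave the other things on the bench where they are.

Things in the scene. Friction and masses are not known exactly. Their poses are not given: they have to be found in the camera images.
- mount: Cart's axle plate, fixed to the bench: dark steel angle plate, 130 mm long (its x), 70 mm wide (its y), 10 mm thick, with a 30 mm high lip at its +x end (inner face 57 mm from the middle). Origin: underside, below the middle of the slot; z up. The slot runs along x through the middle. The bolt stands in the slot, the rubber collar is on the bolt.
- bolt_level (a point): NOT the bolt itself: the point straight above the middle of the slot, at the height of the bolt's tip (82.5 mm above the plate's underside); axes as the plate. The upright 12 mm steel bolt, flat tip with 1 mm chamfer, is clamped firmly on the slot's line (plate y = 0) anywhere from 9 mm before to 9 mm past this point along plate x: find it by feel or eye.
- slot_mid (a point): Middle of the slot on the plate's top face, 10 mm above its underside; axes as the plate. The black rubber collar, 28 mm across, 8 mm thick, grips the bolt with its underside 8 to 16 mm above this face. It bears the parts' weight unmoved, slides down under a push of about 8 N (hidden height: feel for the stop) and stops dead, home, flat on this face.
- spacer_mid (a point): Centre (half-way up) of the spacer: a plain steel tube 24 mm high, 32 mm outside, bore 14 mm, standing on its end on the bench; z along its axis. Bottom part of the stack.
- washer_mid (a point): Centre (half-way up) of the washer: a thick flat steel ring 7 mm thick, 46 mm outside, bore 14 mm, lying flat on the bench; z along its axis. Middle part of the stack.
- bushing_mid (a point): Centre (half-way up) of the flanged bushing: steel, 24 mm high, bore 14 mm right through; a body 26 mm in diameter and 18 mm high with a flange 38 mm in diameter and 6 mm thick at its top. It stands on the bench with the flange up, as it must on the bolt; z along its axis, towards the flange. Top part of the stack.
- wheel: bystander: a black rubber wheel, 60 mm across, 24 mm thick, lying flat; origin at the centre of its underside
- sleeve: bystander: a grey plastic sleeve, 60 mm across, 30 mm high, bore 44 mm (far too wide for this bolt); origin at the centre of its underside
- nut: bystander: a steel hexagon nut, about 25 mm across, 10 mm thick, lying flat; origin at the centre of its underside
- driver: bystander: a screwdriver lying on the bench
- tape: bystander: a brown roll of packing tape, 104 mm across, 45 mm high, lying flat; origin at the centre of its underside
- jar: bystander: a grey jar, 64 mm across, 85 mm high; origin at the centre of its underside
- carton: bystander: a small carton, 130 x 100 x 70 mm; origin at the centre of its underside
Things that resemble listed ones, but are neither listed nor needed, are in the scene too. Leave any blue or purple look-alike of the part that bears bushing_mid alone.

How it is judged:
On the way, in this order (a step that is already met when the one before it is completed fails the run):
1. the spacer is threaded on the bolt, down to the collar or nearly (horizontal distance between spacer_mid and mount below 0.014 m and z of spacer_mid in the frame of mount below 0.05 m), for 0.2 s.
2. the washer is threaded on the bolt, down to the spacer or nearly (horizontal distance between washer_mid and mount below 0.014 m and z of washer_mid in the frame of mount below 0.066 m), for 0.2 s.
3. the bushing is threaded on the bolt, down to the washer or nearly (horizontal distance between bushing_mid and mount below 0.014 m and z of bushing_mid in the frame of mount below 0.081 m), for 0.2 s.
At the end, for the whole second after the job is handed in: Spacer, washer and bushing (flange up) on the bolt, centres within 14 mm of the slot middle, 30, 45.5 and 61 mm above the plate's underside, at most 2 mm high (bushing 2.6) and 3 mm low; bushing upright within 0.12 rad; all released and at rest (horizontal distance between each of spacer_mid, washer_mid, bushing_mid and mount below 0.014 m and z of spacer_mid in the frame of mount between 0.027 and 0.032 m and z of washer_mid in the frame of mount between 0.042 and 0.0478 m and z of bushing_mid in the frame of mount between 0.057 and 0.0636 m and angle between bushing_mid's own z axis and vertical below 0.12 rad and linear speed of each of spacer, washer, bushing below 0.02 m/s); the robot touches nothing.
It fails at once if the plate, bolt or collar is pushed with more than 40 N (contact force between anything else and mount above 40 N).
It fails at once if a bystander is moved by more than 30 mm (distance of any of wheel, sleeve, nut, driver, tape, jar, carton from where it was at the start of the episode above 0.03 m).
It also fails if it takes over 72 s, if anything falls off the work surface, if the arm or the gripper's body presses on something with over 40 N, if the wrist force passes 120 N, or if a joint passes its speed limit or range.

## Robot

A 6-joint arm with a two-finger parallel gripper is mounted at the origin on the work surface. World frame = base frame: x ahead of the robot, y to its left, z up, the work surface at z = 0. Lengths are in m, angles in rad, forces in N, time in s.
With the tool pointing down it reaches from about 0.35 to 0.775 m from the base axis. Payload 5.5 kg.
Tool frame: the origin (TCP) lies at the very end of the fingers, on their centre line; the grasp point (between the pads) lies 19 mm behind it (env.grip_depth is the distance from the TCP to the grasp point, in m); z points along the fingers, y is the direction in which the jaws open and shut (so a half turn about z gives the same grasp; the last joint's range is limited). The gripper opens to 85 mm and grips with 20 to 120 N. Pads are 22 mm wide; open, the fingers measure 114 mm over their backs; the gripper's body (76 mm by 85 mm) begins 54 mm behind the grasp point. The pads swing forward as they close: fully open they stand 13 mm farther back than shut.
Start: joints at [1.131, 0.313, 0.046, 1.304, 0, 1.431], TCP at [0.17, 0.549, 0.231] pointing down, gripper open.
Joint ranges: [-2.76, 2.76], [-0.86, 1.69], [-1.03, 1.26], [-2.2, 2.34], [-1.47, 1.5], [-3.14, 3.14]. Speed limits (rad/s): [2.57, 2.57, 3.14, 3.14, 3.14, 3.14].

## Interface

Orientations are given as a unit quaternion [w, x, y, z].
In Python, from workcell import env gives the robot as it stands.
- The arm moves only by the tool step_arm, never from a script. Its argument "series" is a list of rows, each a list of 3 entries, a list of its own where there are three numbers: the shift along the world's x, y, z in cm, then the turn about the world's z in rad, then the closure in counts, from 0 (fully open) to 255 (shut). A call has 1 to 5 rows; each row is the pose to reach, as a shift and turn from the pose measured when the call began; what a row does not reach only later rows make up. A row lasts 1/8 s, in which the tool goes at most 62.5 mm and 10.7 degrees, less where a joint would pass 70% of its speed; a pose out of reach is approached as far as the arm can. A call with a gripper value outside its range is refused whole. The fingers move at their own pace and stop on an object; "newtons" is the grip in N (left out, the last holds). Time passes only in rows, so rows that repeat a pose let the fingers close. It gives the time, the measured TCP pose, the force and the opening at its end, in the units of the state.
- env.get_state(): the state, without advancing time (a new reading comes with each control period).
- env.read_camera(name): name is "side" or "top"; returns a dict with "frame" (384x512x3 uint8, red, green, blue), "vertical_fov" (degrees; the focal length in pixels is half the picture's height over the tangent of half this angle, whatever the lens; pixels are square), "cx", "cy" (the principal point, pixels), "dist_coeffs" ([k1, k2, p1, p2, k3] as OpenCV has them; the pictures are not rectified), "camera_from_world" (4x4, takes a point from world to camera coordinates). Camera axes: x right, y down, z forward; pixel columns grow to the right and rows downward; lengths in m; the calibration is good to about 2 mm. A picture is of the moment at which its call begins. There is no depth.
- env.hand_in(): hands the job in, once; it reports no verdict.
The state is a dict: "clock": time; "joint_pos": joint angles; "qvel": joint speeds; "tau": joint torques, N m; "tcp_pos": TCP position; "orientation": TCP orientation; "wrist_force": force on the tool from outside, world axes, zero at the start; "ft_torque": the same for the moment, N m; "finger_gap": finger opening in m.
Only numpy, scipy, OpenCV 4.12 (cv2) and the standard library are available. Lean on these libraries where they do the work, as an engineer would, in place of code of your own. Each camera call takes 0.05 s, during which the arm holds its last target.

## Working session

There is one attempt and no reset: what is moved stays moved. The work goes in short steps, Python scripts to look and compute and a tool call to move; the robot and the scene stay as the last step left them, time stands still between calls to the robot, and variables do not carry over. Pictures are saved under pics/ and viewed, and the job is handed in when it is done.

Besides the shell and the picture viewer there is one more tool, called after "Call:" in YAML: its name, and indented under it one key for each argument. step_arm: Moves the arm, as the interface text tells. Its arguments: {"type":"object","properties":{"series":{"type":"array"},"newtons":{"type":"number"}},"required":["series"]}

```bash
mkdir -p pics; cat > h.py <<'E'
import numpy as np, cv2
from workcell import env
def snap(name,fn):
    c=env.read_camera(name); cv2.imwrite(fn,c["frame"][:,:,::-1]); 
    d={k:c[k] for k in c if k!="frame"}; np.save(f"{name}_cal.npy",d,allow_pickle=True); np.save(f"{name}_img.npy",c["frame"]); return c
def cal(name): return np.load(f"{name}_cal.npy",allow_pickle=True).item()
def K(c):
    f=192/np.tan(np.radians(c["vertical_fov"])/2); return np.array([[f,0,c["cx"]],[0,f,c["cy"]],[0,0,1.]])
def p2w(name,uv,z):
    c=cal(name);T=np.array(c["camera_from_world"]);n=cv2.undistortPoints(np.array([[uv]],float),K(c),np.array(c["dist_coeffs"],float))[0,0]
    R=T[:3,:3];o=-R.T@T[:3,3];d=R.T@np.array([n[0],n[1],1]);return o+d*(z-o[2])/d[2]
def w2p(name,P):
    c=cal(name);T=np.array(c["camera_from_world"]);r,_=cv2.Rodrigues(T[:3,:3])
    return cv2.projectPoints(np.array(P,float).reshape(-1,3),r,T[:3,3],K(c),np.array(c["dist_coeffs"],float))[0][:,0]
def crop(name,x0,y0,x1,y1,s,fn):
    im=np.load(f"{name}_img.npy")[y0:y1,x0:x1,::-1]; cv2.imwrite(fn,cv2.resize(im,None,fx=s,fy=s,interpolation=cv2.INTER_CUBIC))
E
python3 - <<'E'
from h import *
for n in("top","side"):
    c=snap(n,f"pics/{n}0.png"); print(c["vertical_fov"],c["cx"],c["cy"],c["dist_coeffs"],np.round(c["camera_from_world"],3).tolist())
print(env.get_state())
E
```

```text
56.72682474237381 253.74074923468177 196.1780057023057 [0.02642087 0.         0.         0.         0.        ] [[0.007, -1.0, -0.028, 0.009], [-0.99, -0.003, -0.138, 0.504], [0.138, 0.028, -0.99, 0.979], [0.0, 0.0, 0.0, 1.0]]
57.124917358684236 251.76189484965516 190.4664807360245 [0.01848565 0.         0.         0.         0.        ] [[0.841, -0.541, 0.01, -0.409], [-0.312, -0.499, -0.808, 0.217], [0.443, 0.677, -0.588, 1.055], [0.0, 0.0, 0.0, 1.0]]
{'clock': 0.1, 'joint_pos': array([1.13138407e+00, 3.13928387e-01, 4.51057598e-02, 1.30360531e+00,
       1.21625391e-05, 1.43119565e+00]), 'qvel': array([-0.00089634, -0.00074354,  0.00221993, -0.00073561, -0.00027651,
       -0.00130259]), 'tau': array([ 3.78709447e-03, -4.81725633e+01,  2.99244243e+01,  1.27625722e-02,
       -4.20913386e-05,  1.78323476e-07]), 'tcp_pos': array([0.16963318, 0.548937  , 0.23050167]), 'orientation': array([-2.38723158e-04,  1.49344934e-01,  9.88784822e-01, -7.80117592e-04]), 'wrist_force': array([-0.4617897 ,  0.07914993, -0.12075023]), 'ft_torque': array([-0.08108252,  0.00277916,  0.02645483]), 'finger_gap': 0.08574680394453228}
```

View pics/top0.png

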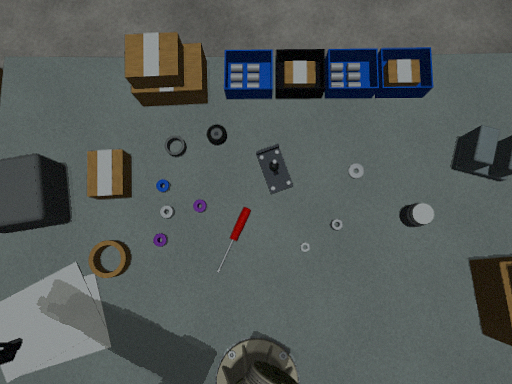

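View pics/side0.png

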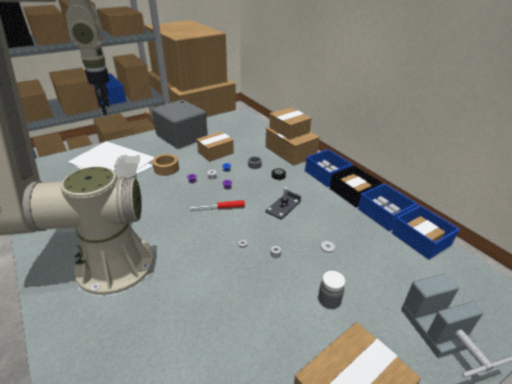

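```bash
python3 - <<'E'
from h import *
crop("top",140,120,230,270,5,"pics/a.png");a=cv2.imread("pics/a.png")
crop("top",290,150,380,260,6,"pics/b.png")
crop("top",245,130,305,205,8,"pics/c.png")
crop("side",180,140,340,270,5,"pics/d.png")
for uv,z in(((356,171),.007),((337,225),.024),((305,247),.01),((167,212),.024),((163,186),.024),((200,206),.024),((160,240),.024),((276,168),.01)):print(uv,p2w("top",uv,z).round(4))
E
```

```text
(356, 171) [ 0.5837 -0.2869  0.007 ]
(337, 225) [ 0.4243 -0.2243  0.024 ]
(305, 247) [ 0.362  -0.1351  0.01  ]
(167, 212) [0.459  0.2613 0.024 ]
(163, 186) [0.5348 0.2761 0.024 ]
(200, 206) [0.4767 0.1665 0.024 ]
(160, 240) [0.3789 0.2779 0.024 ]
(276, 168) [ 0.5919 -0.0529  0.01  ]
```

View pics/a.png

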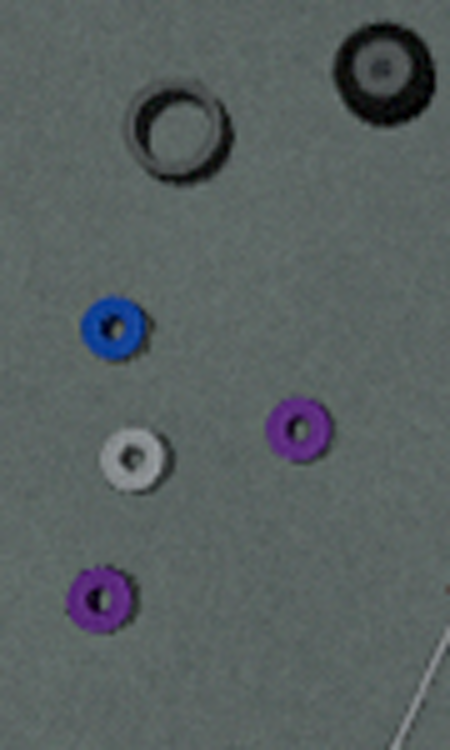

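View pics/b.png

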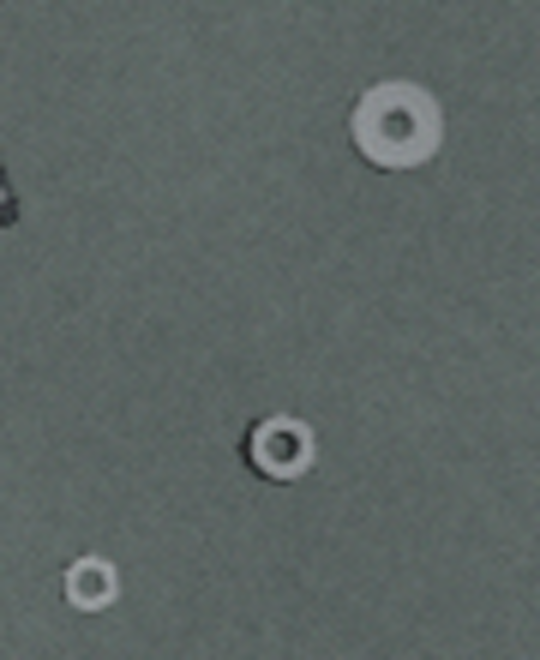

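View pics/c.png

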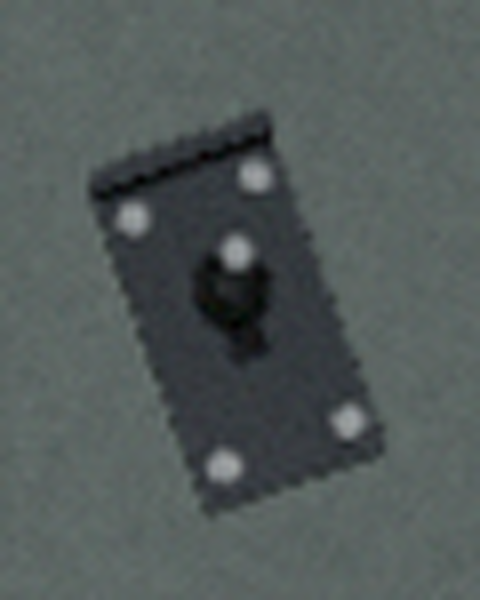

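View pics/d.png

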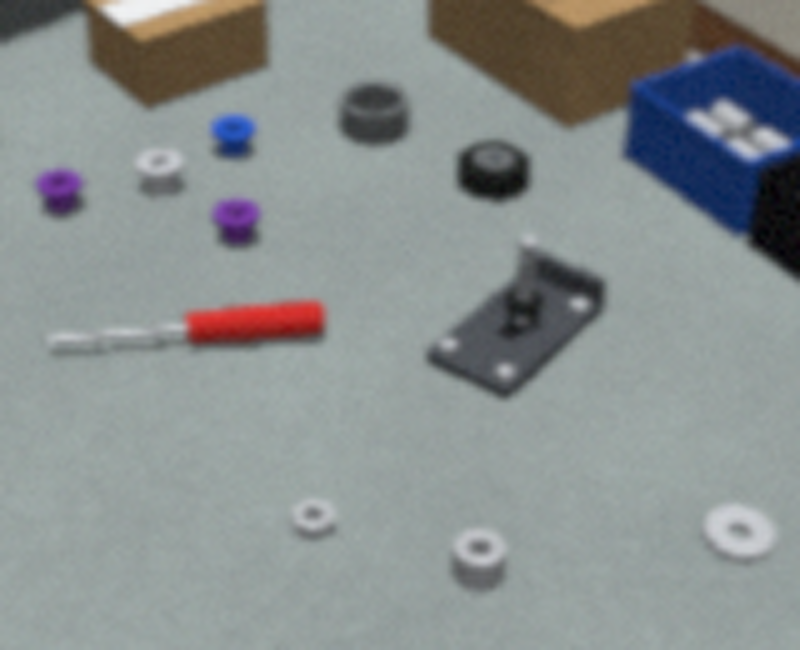

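```bash
cat >> h.py <<'E'
from scipy.optimize import least_squares
def hullmask(name,x,y,cyls,S=8):
    t=np.linspace(0,2*np.pi,60);M=np.zeros((384*S//2,512*S//2),np.uint8)  # unused
def hullcent(name,x,y,cyls,S=16):
    polys=[];t=np.linspace(0,2*np.pi,80)
    for r,z0,z1 in cyls:
        P=np.vstack([np.c_[x+r*np.cos(t),y+r*np.sin(t),0*t+z] for z in(z0,z1)])
        polys.append(cv2.convexHull(w2p(name,P).astype(np.float32))[:,0])
    A=np.vstack(polys);o=A.min(0)-2;M=np.zeros(((A.max(0)-o+4)*S).astype(int)[::-1],np.uint8)
    for p in polys: cv2.fillPoly(M,[((p-o)*S).astype(np.int32)],255)
    m=cv2.moments(M,True);return np.array([m["m10"]/m["m00"],m["m01"]/m["m00"]])/S+o, m["m00"]/S/S
def maskcent(name,uv,r,thr,img=None,fill=True):
    im=np.load(f"{name}_img.npy").astype(float);g=im.mean(2);u,v=uv
    w=g[v-r:v+r+1,u-r:u+r+1];bg=np.median(np.r_[w[0],w[-1],w[:,0],w[:,-1]])
    S=8;W=cv2.resize(w,None,fx=S,fy=S,interpolation=cv2.INTER_LINEAR)
    M=((W>bg+thr)*255).astype(np.uint8)
    cs,_=cv2.findContours(M,cv2.RETR_EXTERNAL,cv2.CHAIN_APPROX_NONE);c=max(cs,key=cv2.contourArea)
    m=cv2.moments(c);return np.array([m["m10"]/m["m00"],m["m01"]/m["m00"]])/S+np.array([u-r,v-r])-0.5+0.5/S, m["m00"]/S/S,bg
CY={"spacer":[(.016,0,.024)],"washer":[(.023,0,.007)],"bushing":[(.013,0,.018),(.019,.018,.024)],"nut":[(.0135,0,.01)]}
E
python3 - <<'E'
from h import *
for n,t,s in(("spacer",(337,225),(276,251)),("washer",(356,171),(328,246)),("bushing",(167,212),(212,174))):
    for cam,uv in(("top",t),("side",s)):
        c,a,bg=maskcent(cam,uv,13,18)
        f=lambda p:hullcent(cam,p[0]*.01,p[1]*.01,CY[n])[0]-c
        p0=p2w(cam,uv,.012)[:2]*100
        r=least_squares(f,p0,diff_step=1e-3); print(n,cam,c.round(2),round(a),round(hullcent(cam,*r.x*.01,CY[n])[1]),bg.round(),(r.x*10).round(1))
crop("side",255,175,310,225,12,"pics/e.png")
t=p2w("top",(274.6,161.2),.0825);s=p2w("side",(285.6,188.4),.0825);print(t,s)
E
```

```text
spacer top [336.97 223.99] 84 120 96.0 [ 427.8 -226.6]
spacer side [275.54 248.68] 51 119 156.0 [ 434.1 -216.9]
washer top [355.89 170.26] 172 204 96.0 [ 586.5 -287.5]
washer side [327.61 245.29] 107 143 157.0 [ 588.2 -285.9]
bushing top [165.81 211.25] 117 144 96.0 [461.4 265.5]
bushing side [211.36 171.56] 33 67 156.0 [466.3 272.9]
[ 0.59491649 -0.04655378  0.0825    ] [ 0.59138623 -0.05349912  0.0825    ]
```

View pics/e.png

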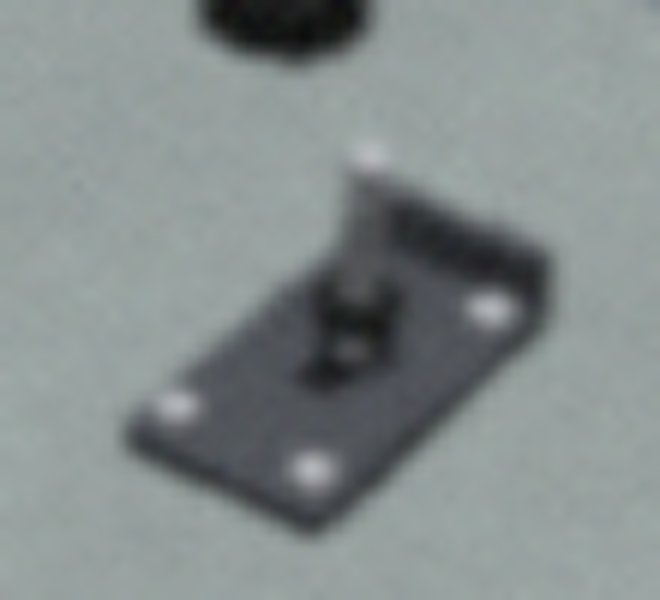

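```bash
python3 - <<'E'
from h import *
D={"spacer":(.016,.024),"washer":(.023,.007),"bushing":(.019,.024),"tip":(.0055,.0825)}
for n,t,s in(("spacer",(337,225),(276,249)),("washer",(356,171),(328,246)),("bushing",(167,212),(212,172)),("tip",(274,161),(285,188))):
    for cam,uv in(("top",t),("side",s)):
      for thr in(12,22,35):
        if n=="tip":
            g=np.load(f"{cam}_img.npy").mean(2);u,v=uv;w=g[v-4:v+5,u-4:u+5]
            S=8;W=cv2.resize(w,None,fx=S,fy=S,interpolation=cv2.INTER_LINEAR);th={"top":(85,100,115),"side":(180,190,200)}[cam][(12,22,35).index(thr)]
            m=cv2.moments((W>th).astype(np.uint8),True);c=np.array([m["m10"],m["m01"]])/m["m00"]/S+np.array(uv)-4-.5+.5/S;a=m["m00"]/64;bg=0
            if thr==12: print(w.astype(int))
        else: c,a,bg=maskcent(cam,uv,13,thr)
        r,z=D[n]
        x=p2w(cam,c,z);print(n,cam,c.round(2),round(a),round(hullcent(cam,*x[:2],[(r,z,z)])[1]),(x*1000).round(1))
E
```

```text
spacer top [337.06 223.96] 90 102 [ 427.3 -224.5   24. ]
spacer top [336.93 223.99] 81 102 [ 427.2 -224.2   24. ]
spacer top [336.83 224.02] 70 102 [ 427.1 -223.9   24. ]
spacer side [275.55 248.61] 57 63 [ 426.9 -225.9   24. ]
spacer side [275.55 248.71] 46 63 [ 426.6 -226.3   24. ]Traceback (most recent call last):
  File "<stdin>", line 11, in <module>
  File "h.py", line 33, in maskcent
    cs,_=cv2.findContours(M,cv2.RETR_EXTERNAL,cv2.CHAIN_APPROX_NONE);c=max(cs,key=cv2.contourArea)
                                                                       ~~~^^^^^^^^^^^^^^^^^^^^^^^^
ValueError: max() iterable argument is empty
```

```bash
python3 - <<'E'
from h import *
D={"spacer":(.016,.024),"washer":(.023,.007),"bushing":(.019,.024),"tip":(.0055,.0825)}
for n,t,s in(("spacer",(337,225),(276,249)),("washer",(356,171),(328,246)),("bushing",(167,212),(212,172)),("tip",(274,161),(285,188))):
    for cam,uv in(("top",t),("side",s)):
      for thr in(12,22):
        if n=="tip":
            g=np.load(f"{cam}_img.npy").mean(2);u,v=uv;w=g[v-4:v+5,u-4:u+5]
            S=8;W=cv2.resize(w,None,fx=S,fy=S,interpolation=cv2.INTER_LINEAR);th={"top":(85,115),"side":(170,185)}[cam][(12,22).index(thr)]
            m=cv2.moments((W>th).astype(np.uint8),True);c=np.array([m["m10"],m["m01"]])/m["m00"]/S+np.array(uv)-4-.5+.5/S;a=m["m00"]/64;bg=0
            if thr==12: print(w.astype(int))
        else: c,a,bg=maskcent(cam,uv,13,thr)
        r,z=D[n]
        x=p2w(cam,c,z);print(n,cam,c.round(2),round(a),round(hullcent(cam,*x[:2],[(r,z,z)])[1]),(x*1000).round(1))
crop("top",245,130,305,205,8,"pics/c.png")
def cp(u,v,z):return (p2w("top",(u/8+245-.44,v/8+130-.44),z)*1000).round(1)
print("corners",cp(207,517,.01),cp(385,455,.01),"screws",cp(224,467,.011),cp(349,421,.011),cp(134,218,.011),cp(256,175,.011),"lip",cp(97,195,.04),cp(90,180,.04),cp(272,130,.04),cp(267,112,.04))
E
```

```text
spacer top [337.06 223.96] 90 102 [ 427.3 -224.5   24. ]
spacer top [336.93 223.99] 81 102 [ 427.2 -224.2   24. ]
spacer side [275.55 248.61] 57 63 [ 426.9 -225.9   24. ]
spacer side [275.55 248.71] 46 63 [ 426.6 -226.3   24. ]
washer top [355.94 170.2 ] 182 193 [ 586.  -286.8    7. ]
washer top [355.86 170.29] 166 193 [ 585.8 -286.5    7. ]
washer side [327.67 245.21] 117 120 [ 585.6 -288.3    7. ]
washer side [327.57 245.32] 101 120 [ 585.  -288.5    7. ]
bushing top [165.76 211.23] 123 137 [461.2 265.   24. ]
bushing top [165.83 211.27] 113 137 [461.1 264.8  24. ]
bushing side [211.36 171.48] 41 39 [460.7 261.6  24. ]
bushing side [211.39 171.47] 21 39 [460.9 261.7  24. ]
[[ 55  56  59  57  52  51  60  60  51]
 [ 58  56  52  55  53  57  55  59  57]
 [ 58  55  53  82 104  85  60  54  57]
 [ 59  56  72 125 151 136  83  58  57]
 [ 49  46  83 143 152 152 103  63  54]
 [ 34  17  46 126 145 138  79  47  58]
 [ 25   9  23  79 102  87  39  21  44]
 [ 22  25  28  32  32  27  23   8  23]
 [ 22  20  42  41  35  27  20  14  31]]
tip top [274.17 160.94] 14 13 [595.7 -45.4  82.5]
tip top [274.1
[... 255 characters left out ...]
 138 146 154]
 [157 155 139 111  96 100 109 118 128]
 [158 153 132 109  93  86  86  87  93]
 [160 152 131 104  91  80  65  55  59]]
tip side [285.48 187.17] 4 5 [595.5 -47.3  82.5]<stdin>:9: RuntimeWarning: invalid value encountered in divide
h.py:25: RuntimeWarning: invalid value encountered in cast
  A=np.vstack(polys);o=A.min(0)-2;M=np.zeros(((A.max(0)-o+4)*S).astype(int)[::-1],np.uint8)
Traceback (most recent call last):
  File "h.py", line 25, in hullcent
    A=np.vstack(polys);o=A.min(0)-2;M=np.zeros(((A.max(0)-o+4)*S).astype(int)[::-1],np.uint8)
                                      ~~~~~~~~^^^^^^^^^^^^^^^^^^^^^^^^^^^^^^^^^^^^^^^^^^^^^^^
ValueError: negative dimensions are not allowed
```

```bash
python3 - <<'E'
from h import *
def cp(u,v,z):return (p2w("top",(u/8+245-.44,v/8+130-.44),z)*1000).round(1)
for a in ((207,517,.01),(385,455,.01),(224,467,.011),(349,421,.011),(134,218,.011),(256,175,.011),(90,180,.04),(267,112,.04)):print(a,cp(*a))
s=np.array([cp(*a) for a in((224,467,.011),(349,421,.011),(134,218,.011),(256,175,.011))])
d=(s[2]+s[3]-s[0]-s[1])[:2];print("yaw",np.arctan2(d[1],d[0]),s.mean(0))
from scipy.spatial.transform import Rotation as Rr
w,x,y,z=env.get_state()["orientation"];print(Rr.from_quat([x,y,z,w]).as_matrix().round(3))
E
```

```text
(207, 517, 0.01) [513.8 -36.6  10. ]
(385, 455, 0.01) [ 536.9 -101.5   10. ]
(224, 467, 0.011) [532.1 -42.7  11. ]
(349, 421, 0.011) [549.3 -88.4  11. ]
(134, 218, 0.011) [625.4  -9.4  11. ]
(256, 175, 0.011) [641.8 -54.6  11. ]
(90, 180, 0.04) [632.1   6.3  40. ]
(267, 112, 0.04) [657.3 -57.5  40. ]
yaw 0.3465653156116747 [587.15  -48.775  11.   ]
[[-0.955  0.295 -0.001]
 [ 0.295  0.955 -0.001]
 [ 0.    -0.002 -1.   ]]
```

Call:
step_arm:
  series:
    - [[27,-33,0],0.65,60]
    - [[27,-33,0],0.65,60]
    - [[27,-33,0],0.65,60]
    - [[27,-33,0],0.65,60]
    - [[27,-33,0],0.65,60]
  newtons: 40

```text
clock: 0.72
tcp_pos: [0.3586, 0.3181, 0.2306]
orientation: [-0.0, -0.175, 0.985, -0.001]
wrist_force: [0.9, 0.7, -0.2]
finger_gap: 0.0652
```

Call:
step_arm:
  series:
    - [[10,-30,-5],0,60]
    - [[10,-30,-5],0,60]
    - [[10,-30,-5],0,60]
    - [[10,-30,-5],0,60]
    - [[10,-30,-5],0,60]

```text
clock: 1.35
tcp_pos: [0.4558, 0.025, 0.1816]
orientation: [0.0, -0.175, 0.985, -0.001]
wrist_force: [1.7, 1.3, -0.4]
finger_gap: 0.065
```

Call:
step_arm:
  series:
    - [[-3,-26,-8],0,60]
    - [[-3,-26,-8],0,60]
    - [[-3,-26,-8],0,60]
    - [[-3,-26,-8],0,60]
    - [[-3,-26,-8],0,60]

```text
clock: 1.98
tcp_pos: [0.4246, -0.2377, 0.1003]
orientation: [-0.001, -0.173, 0.985, -0.0]
wrist_force: [-0.4, 1.1, 0.2]
finger_gap: 0.0652
```

Call:
step_arm:
  series:
    - [[0.24,1.25,-5],0,60]
    - [[0.24,1.25,-5],0,60]
    - [[0.24,1.25,-5],0,60]

```text
clock: 2.35
tcp_pos: [0.4272, -0.2251, 0.0511]
orientation: [-0.001, -0.174, 0.985, -0.0]
wrist_force: [0.7, -0.7, 1.3]
finger_gap: 0.0652
```

```bash
python3 - <<'E'
from h import *
snap("side","pics/s1.png");snap("top","pics/t1.png");print(env.get_state()["tcp_pos"])
crop("side",220,170,320,270,6,"pics/s1c.png");crop("top",280,170,380,270,6,"pics/t1c.png")
a=cv2.imread("pics/s1c.png");b=cv2.imread("pics/t1c.png");cv2.imwrite("pics/st1.png",cv2.resize(np.hstack([a,b]),(800,400)))
E
```

```text
[ 0.42829865 -0.22579802  0.05201723]
```

View pics/st1.png

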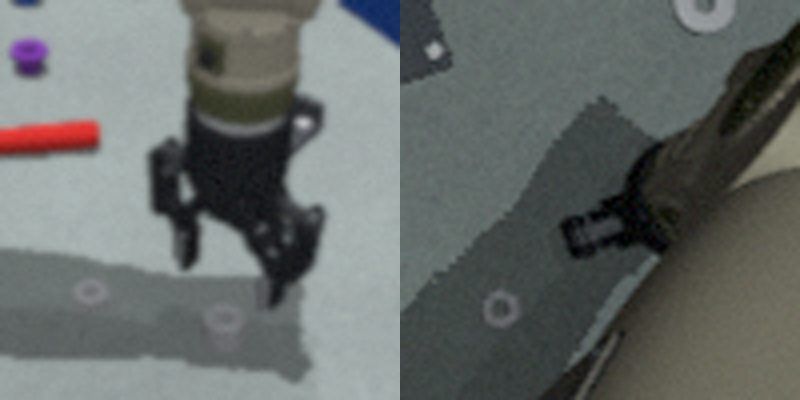

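Call:
step_arm:
  series:
    - [[-0.13,0.06,-2.5],0,60]
    - [[-0.13,0.06,-4.5],0,60]
    - [[-0.13,0.06,-4.5],0,60]

```text
clock: 2.82
tcp_pos: [0.427, -0.2249, 0.0074]
orientation: [0.0, -0.174, 0.985, -0.001]
wrist_force: [-0.5, -0.2, 0.5]
finger_gap: 0.0653
```

Call:
step_arm:
  series:
    - [[0,0,0],0,110]
    - [[0,0,0],0,150]
    - [[0,0,0],0,190]
    - [[0,0,0],0,190]

```text
clock: 3.32
tcp_pos: [0.4279, -0.2254, 0.0089]
orientation: [0.001, -0.174, 0.985, -0.002]
wrist_force: [-1.4, 1.4, 7.0]
finger_gap: 0.0308
```

Call:
step_arm:
  series:
    - [[0,0,5],0,190]
    - [[0,0,11],0,190]
    - [[5,5,12],0,190]
    - [[9,9,12],0,190]
    - [[12,12,12],0,190]

```text
clock: 3.95
tcp_pos: [0.5498, -0.1039, 0.13]
orientation: [0.002, -0.174, 0.985, -0.003]
wrist_force: [0.4, -0.2, -0.9]
finger_gap: 0.0305
```

```bash
python3 - <<'E'
from h import *
for i in range(6):
    s=env.get_state();print(s["clock"],(s["tcp_pos"]*1000).round(2),s["wrist_force"].round(2),s["finger_gap"])
    env.read_camera("top")
E
```

```text
3.95 [ 549.78 -103.93  130.03] [ 0.37 -0.23 -0.91] 0.03053712175656015
4.0 [ 553.04 -100.69  129.85] [3.73 2.06 0.03] 0.03045185790704333
4.05 [ 550.81 -102.53  129.41] [-0.99 -0.52 -1.25] 0.030794962816405983
4.1 [ 549.04 -103.84  129.06] [ 0.49 -0.48 -0.84] 0.030706773880854812
4.15 [ 547.94 -104.74  128.87] [-0.32 -0.4  -1.05] 0.03075723391492616
4.2 [ 547.33 -105.36  128.77] [-0.02  0.2  -1.1 ] 0.031159400348955976
```

Call:
step_arm:
  series:
    - [[4.8,5.9,0],0,190]
    - [[4.8,5.9,0],0,190]
    - [[4.8,5.9,-2.5],0,190]
    - [[4.8,5.9,-2.5],0,190]

```text
clock: 4.75
tcp_pos: [0.5926, -0.0475, 0.102]
orientation: [-0.002, -0.173, 0.985, -0.001]
wrist_force: [-0.0, -0.9, 0.4]
finger_gap: 0.031
```

```bash
cat >>h.py <<'E'
def st():
    s=env.get_state();print(s["clock"],(s["tcp_pos"]*1000).round(2),s["wrist_force"].round(2),s["ft_torque"].round(2),round(s["finger_gap"],4))
E
python3 - <<'E'
from h import *
snap("side","pics/s2.png");snap("top","pics/t2.png");st()
crop("side",250,150,320,220,8,"pics/s2c.png");crop("top",240,130,310,200,8,"pics/t2c.png")
a=cv2.imread("pics/s2c.png");b=cv2.imread("pics/t2c.png");cv2.imwrite("pics/st2.png",cv2.resize(np.hstack([a,b]),(800,400)))
E
```

```text
4.85 [594.22 -47.78 104.02] [ 0.25 -0.43 -0.44] [-0.02 -0.07  0.06] 0.0309
```

View pics/st2.png

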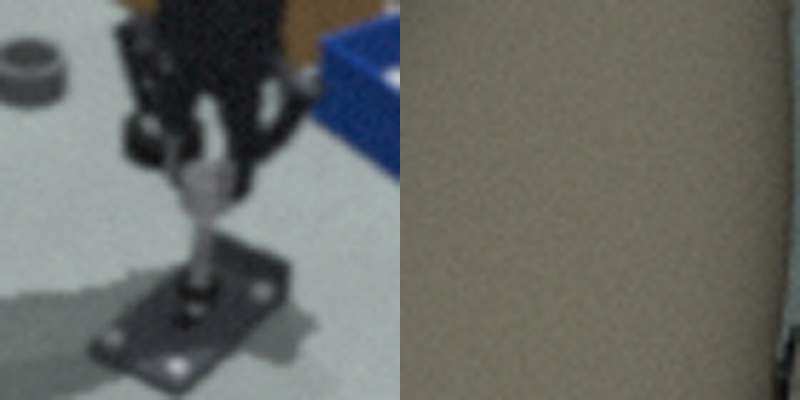

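```bash
cat >>h.py <<'E'
def overlay(name,things,x0,y0,x1,y1,s,fn):
    im=np.load(f"{name}_img.npy")[y0:y1,x0:x1,::-1];im=cv2.resize(im,None,fx=s,fy=s,interpolation=cv2.INTER_CUBIC);raw=im.copy()
    t=np.linspace(0,2*np.pi,60)
    for (x,y,r,z0,z1),col in things:
        P=np.vstack([np.c_[x+r*np.cos(t),y+r*np.sin(t),0*t+z] for z in(z0,z1)])
        q=(w2p(name,P)+.5-[x0,y0])*s-.5
        cv2.polylines(im,[cv2.convexHull(q.astype(np.int32))],True,col,1)
    cv2.imwrite(fn,np.hstack([raw,im]))
E
python3 - <<'E'
from h import *
overlay("side",[((.5942,-.0478,.016,.095,.119),(0,0,255)),((.5956,-.0463,.006,.03,.0825),(0,255,0))],270,165,300,205,13,"pics/o.png")
E
```

```text
(no output)
```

View pics/o.png

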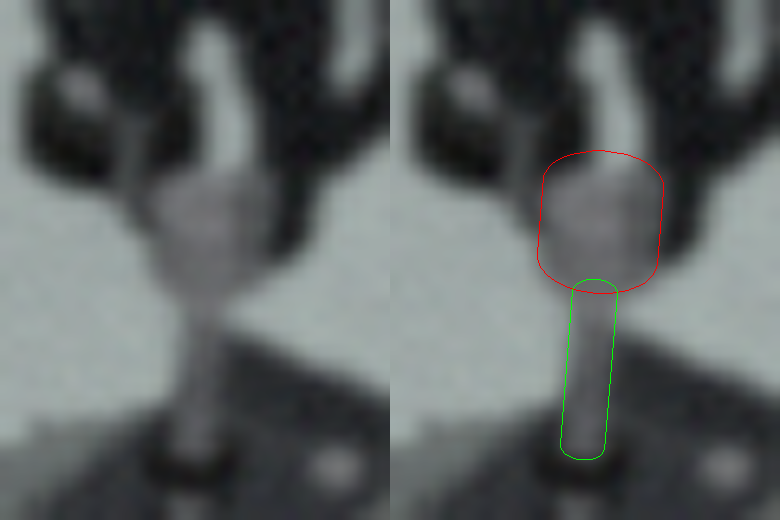

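Call:
step_arm:
  series:
    - [[0.14,0.15,0],0,190]
    - [[0.14,0.15,-0.6],0,190]
    - [[0.14,0.15,-0.6],0,190]
    - [[0.14,0.15,-0.6],0,190]

```text
clock: 5.35
tcp_pos: [0.5955, -0.0463, 0.098]
orientation: [0.0, -0.173, 0.985, -0.002]
wrist_force: [0.6, -0.7, -0.5]
finger_gap: 0.0305
```

Call:
step_arm:
  series:
    - [[0,0,-0.2],0,190]
    - [[0,0,-0.4],0,190]
    - [[0,0,-0.4],0,190]

```text
clock: 5.72
tcp_pos: [0.5953, -0.0462, 0.0937]
orientation: [-0.0, -0.173, 0.985, -0.002]
wrist_force: [-0.2, 0.5, -1.4]
finger_gap: 0.0307
```

Call:
step_arm:
  series:
    - [[0,0,-0.2],0,190]
    - [[0,0,-0.3],0,190]

```text
clock: 5.98
tcp_pos: [0.5952, -0.0462, 0.0905]
orientation: [-0.0, -0.173, 0.985, -0.002]
wrist_force: [0.3, -0.3, -1.1]
finger_gap: 0.0307
```

Call:
step_arm:
  series:
    - [[0,0,-0.1],0,190]
    - [[0,0,-0.2],0,190]

```text
clock: 6.22
tcp_pos: [0.5952, -0.0461, 0.0884]
orientation: [-0.0, -0.173, 0.985, -0.002]
wrist_force: [0.1, 1.5, -2.0]
finger_gap: 0.0306
```

Call:
step_arm:
  series:
    - [[0,0,-0.1],0,190]
    - [[0,0,-0.2],0,190]

```text
clock: 6.48
tcp_pos: [0.5953, -0.0462, 0.0864]
orientation: [-0.0, -0.173, 0.985, -0.002]
wrist_force: [0.2, 0.1, -1.1]
finger_gap: 0.0301
```

Call:
step_arm:
  series:
    - [[0,0,-0.15],0,190]
    - [[0,0,-0.3],0,190]

```text
clock: 6.72
tcp_pos: [0.5952, -0.0462, 0.0833]
orientation: [-0.0, -0.173, 0.985, -0.002]
wrist_force: [0.2, 0.8, -1.7]
finger_gap: 0.031
```

Call:
step_arm:
  series:
    - [[0,0,-0.15],0,190]
    - [[0,0,-0.3],0,190]

```text
clock: 6.98
tcp_pos: [0.5952, -0.0462, 0.0801]
orientation: [-0.0, -0.173, 0.985, -0.002]
wrist_force: [0.1, 0.3, -0.6]
finger_gap: 0.0307
```

Call:
step_arm:
  series:
    - [[0,0,-0.15],0,190]
    - [[0,0,-0.3],0,190]

```text
clock: 7.22
tcp_pos: [0.5952, -0.0461, 0.077]
orientation: [-0.0, -0.173, 0.985, -0.002]
wrist_force: [0.1, -0.1, -0.5]
finger_gap: 0.0304
```

```bash
python3 - <<'E'
from h import *
snap("side","pics/s3.png");st();s=env.get_state()["tcp_pos"]
overlay("side",[((s[0],s[1],.016,s[2]-.009,s[2]+.015),(0,0,255)),((.5956,-.0463,.006,.03,.0825),(0,255,0))],270,165,300,205,13,"pics/o3.png")
E
```

```text
7.275 [595.06 -46.12  76.77] [ 0.3   0.99 -0.87] [-0.01  0.04 -0.02] 0.0305
```

View pics/o3.png

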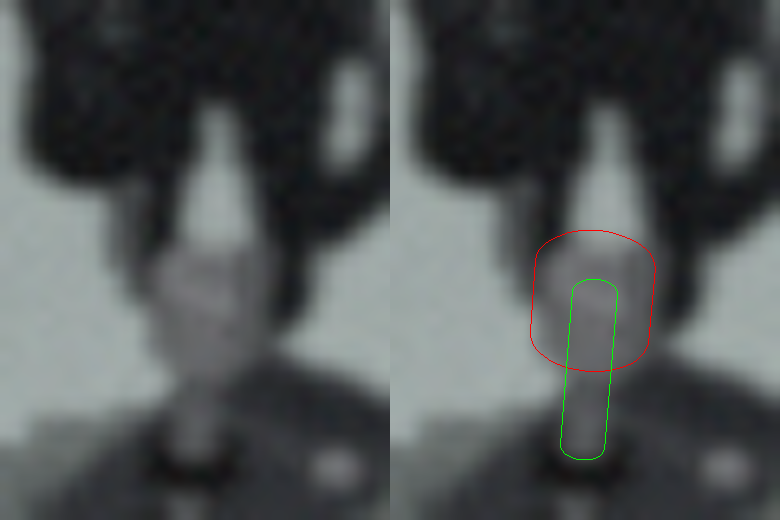

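Call:
step_arm:
  series:
    - [[0,0,-0.6],0,190]
    - [[0,0,-1.2],0,190]
    - [[0,0,-1.8],0,190]
    - [[0,0,-2.4],0,190]
    - [[0,0,-2.6],0,190]

```text
clock: 7.9
tcp_pos: [0.5947, -0.0461, 0.0501]
orientation: [-0.001, -0.173, 0.985, -0.002]
wrist_force: [0.1, 0.6, -1.9]
finger_gap: 0.0307
```

Call:
step_arm:
  series:
    - [[0,0,-0.2],0,190]
    - [[0,0,-0.4],0,190]
    - [[0,0,-0.4],0,190]

```text
clock: 8.28
tcp_pos: [0.5946, -0.046, 0.046]
orientation: [-0.001, -0.173, 0.985, -0.002]
wrist_force: [-0.6, -0.1, -1.4]
finger_gap: 0.0311
```

Call:
step_arm:
  series:
    - [[0,0,-0.15],0,190]
    - [[0,0,-0.3],0,190]

```text
clock: 8.52
tcp_pos: [0.5947, -0.0461, 0.0431]
orientation: [-0.001, -0.173, 0.985, -0.002]
wrist_force: [-0.4, 0.3, -1.3]
finger_gap: 0.0307
```

Call:
step_arm:
  series:
    - [[0,0,-0.1],0,190]
    - [[0,0,-0.2],0,190]

```text
clock: 8.78
tcp_pos: [0.5947, -0.0461, 0.041]
orientation: [-0.001, -0.173, 0.985, -0.002]
wrist_force: [-0.9, 0.4, -1.3]
finger_gap: 0.0311
```

Call:
step_arm:
  series:
    - [[0,0,-0.1],0,190]
    - [[0,0,-0.2],0,190]

```text
clock: 9.02
tcp_pos: [0.5948, -0.0461, 0.0399]
orientation: [-0.001, -0.173, 0.985, -0.002]
wrist_force: [-2.4, 0.1, 6.3]
finger_gap: 0.0307
```

Call:
step_arm:
  series:
    - [[0,0,-0.1],0,190]
    - [[0,0,-0.2],0,190]

```text
clock: 9.28
tcp_pos: [0.5948, -0.0461, 0.0389]
orientation: [-0.0, -0.173, 0.985, -0.002]
wrist_force: [-3.2, -0.6, 6.3]
finger_gap: 0.0308
```

Call:
step_arm:
  series:
    - [[0,0,0.1],0,150]
    - [[0,0,0.1],0,90]
    - [[0,0,0.1],0,60]
    - [[0,0,2],0,60]
    - [[0,0,7],0,60]

```text
clock: 9.9
tcp_pos: [0.5924, -0.0456, 0.1067]
orientation: [-0.003, -0.173, 0.985, -0.001]
wrist_force: [0.6, 0.0, 0.7]
finger_gap: 0.0653
```

Call:
step_arm:
  series:
    - [[0,-5,5],0,60]
    - [[0,-11,5],0,60]
    - [[0,-17,5],0,60]
    - [[-0.5,-23,2],0,60]
    - [[-0.9,-24.1,-2],0,60]

```text
clock: 10.52
tcp_pos: [0.5844, -0.2916, 0.0873]
orientation: [-0.002, -0.171, 0.985, -0.003]
wrist_force: [0.4, -0.1, 0.0]
finger_gap: 0.0652
```

```bash
python3 - <<'E'
from h import *
snap("side","pics/s4.png");snap("top","pics/t4.png");st()
overlay("side",[((.5956,-.0463,.016,.034,.058),(0,0,255)),((.5956,-.0463,.006,.03,.0825),(0,255,0))],265,165,305,210,10,"pics/o4.png")
overlay("top",[((.5956,-.0463,.016,.034,.058),(0,0,255)),((.5956,-.0463,.006,.0825,.0825),(0,255,0))],250,135,300,200,8,"pics/p4.png")
E
```

```text
10.625 [ 579.62 -287.02   81.37] [-0.52  1.95 -1.  ] [ 0.1   0.09 -0.02] 0.0653
```

View pics/o4.png

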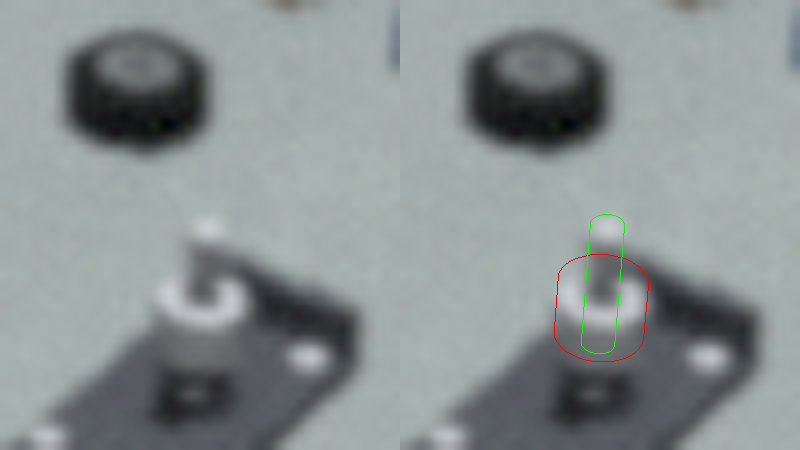

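View pics/p4.png

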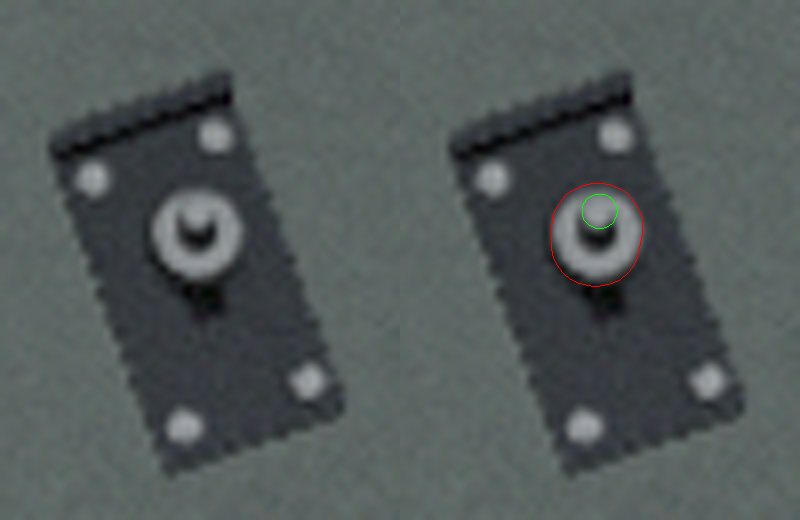

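Call:
step_arm:
  series:
    - [[0.5,0,-3],0,60]
    - [[0.5,0,-5],0,60]
    - [[0.5,0,-5],0,60]
    - [[0.5,0,-5],0,60]

```text
clock: 11.12
tcp_pos: [0.5858, -0.2867, 0.0332]
orientation: [-0.006, -0.172, 0.985, 0.002]
wrist_force: [0.0, -0.2, -0.4]
finger_gap: 0.065
```

Call:
step_arm:
  series:
    - [[0,-0.08,-1.6],0,60]
    - [[0,-0.08,-2.9],0,60]
    - [[0,-0.08,-3.2],0,60]
    - [[0,-0.08,-3.2],0,60]

```text
clock: 11.62
tcp_pos: [0.5853, -0.2873, 0.0005]
orientation: [-0.007, -0.172, 0.985, 0.002]
wrist_force: [-0.7, 0.2, -0.5]
finger_gap: 0.0653
```

Call:
step_arm:
  series:
    - [[0,0,0],0,90]
    - [[0,0,0],0,120]
    - [[0,0,0],0,150]
    - [[0,0,0],0,150]

```text
clock: 12.12
tcp_pos: [0.5856, -0.2876, 0.0015]
orientation: [-0.006, -0.172, 0.985, 0.002]
wrist_force: [-1.6, 0.6, 5.6]
finger_gap: 0.0428
```

```bash
python3 - <<'E'
from h import *
st();print(env.get_state()["orientation"].round(4))
E
```

```text
12.125 [ 585.6  -287.55    1.5 ] [-1.6   0.64  5.61] [0.13 0.31 0.  ] 0.0428
[-0.0061 -0.1717  0.9851  0.0017]
```

Call:
step_arm:
  series:
    - [[0,0,2],0,150]
    - [[0,0,6],0,150]
    - [[0,0,11],0,150]
    - [[0,0,11],0,150]

```text
clock: 12.62
tcp_pos: [0.5884, -0.2893, 0.1164]
orientation: [-0.003, -0.172, 0.985, -0.001]
wrist_force: [0.5, -0.9, -0.8]
finger_gap: 0.0429
```

```bash
python3 - <<'E'
from h import *
snap("side","pics/s5.png");snap("top","pics/t5.png");st();s=env.get_state()["tcp_pos"]
c=w2p("side",s)[0].astype(int);print(c)
overlay("side",[((s[0],s[1],.023,s[2]-.001,s[2]+.006),(0,0,255))],c[0]-25,c[1]-25,c[0]+25,c[1]+20,8,"pics/o5.png")
E
```

```text
12.725 [ 585.83 -287.69  111.77] [-0.08  0.35 -1.31] [-0.01 -0.01 -0.  ] 0.0429
[332 219]
```

View pics/o5.png

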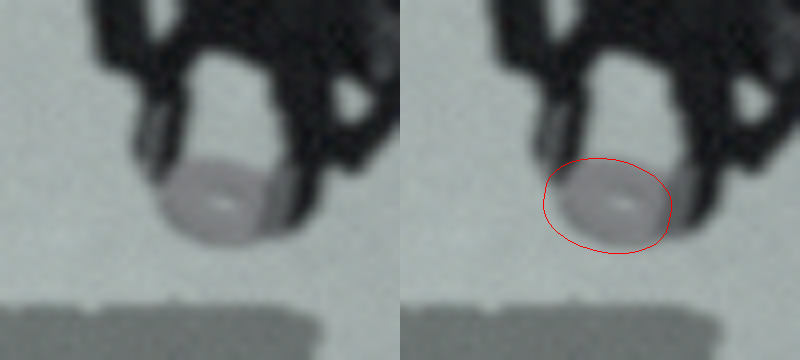

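```bash
python3 - <<'E'
from h import *
st();s=env.get_state()["tcp_pos"];snap("side","pics/s6.png");st()
c=w2p("side",s)[0].astype(int);print(c)
overlay("side",[((s[0],s[1],.023,s[2]-.001,s[2]+.006),(0,0,255)),((s[0],s[1],.007,s[2]-.001,s[2]-.001),(0,255,0)),((s[0],s[1],.007,s[2]+.006,s[2]+.006),(0,255,0))],c[0]-20,c[1]-20,c[0]+20,c[1]+20,10,"pics/o6.png")
E
```

```text
12.725 [ 585.83 -287.69  111.77] [-0.08  0.35 -1.31] [-0.01 -0.01 -0.  ] 0.0429
12.775 [ 585.07 -287.2   110.51] [ 0.45  0.1  -1.12] [0.   0.01 0.  ] 0.0424
[332 219]
```

View pics/o6.png

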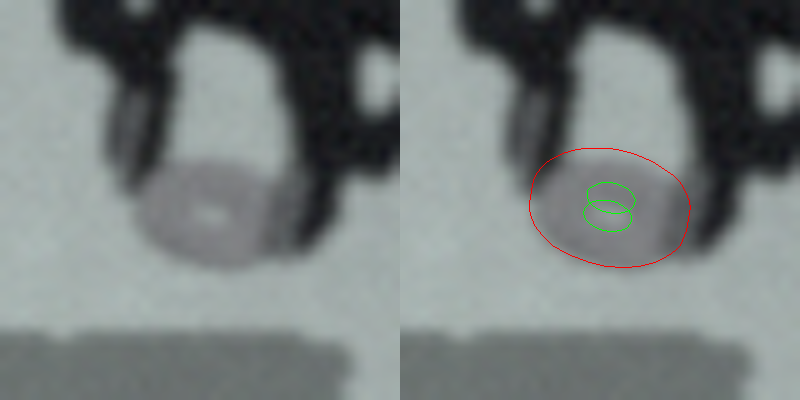

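Call:
step_arm:
  series:
    - [[0.5,6,0],0,150]
    - [[1,12,0],0,150]
    - [[1,18,0],0,150]
    - [[1,22.5,0],0,150]
    - [[1,24.1,0],0,150]

```text
clock: 13.4
tcp_pos: [0.5934, -0.0432, 0.1085]
orientation: [-0.008, -0.173, 0.985, 0.003]
wrist_force: [0.4, -0.3, -0.8]
finger_gap: 0.0427
```

Call:
step_arm:
  series:
    - [[0,0,-0.3],0,150]
    - [[0,0,-0.3],0,150]
    - [[0,0,-0.3],0,150]

```text
clock: 13.78
tcp_pos: [0.5933, -0.0447, 0.1051]
orientation: [-0.009, -0.172, 0.985, 0.003]
wrist_force: [-0.5, -0.1, -0.7]
finger_gap: 0.0429
```

Call:
step_arm:
  series:
    - [[0.19,-0.15,0],0,150]
    - [[0.19,-0.15,-0.6],0,150]
    - [[0.19,-0.15,-1.2],0,150]
    - [[0.19,-0.15,-1.2],0,150]
    - [[0.19,-0.15,-1.2],0,150]

```text
clock: 14.4
tcp_pos: [0.5951, -0.0461, 0.093]
orientation: [-0.009, -0.172, 0.985, 0.003]
wrist_force: [0.2, 0.2, -0.5]
finger_gap: 0.0425
```

```bash
python3 - <<'E'
from h import *
st();s=env.get_state()["tcp_pos"];snap("side","pics/s7.png");st()
c=w2p("side",s)[0].astype(int);print(c)
overlay("side",[((s[0],s[1],.023,s[2]-.001,s[2]+.006),(0,0,255)),((.5952,-.0462,.006,.05,.0825),(0,255,0)),((s[0],s[1],.007,s[2]+.006,s[2]+.006),(0,255,0))],c[0]-20,c[1]-20,c[0]+20,c[1]+20,10,"pics/o7.png")
E
```

```text
14.4 [595.15 -46.12  93.03] [ 0.19  0.2  -0.52] [-0.03 -0.04 -0.04] 0.0425
14.45 [595.32 -46.13  93.19] [ 0.12 -0.02  0.2 ] [0.03 0.02 0.04] 0.0427
[285 184]
```

View pics/o7.png

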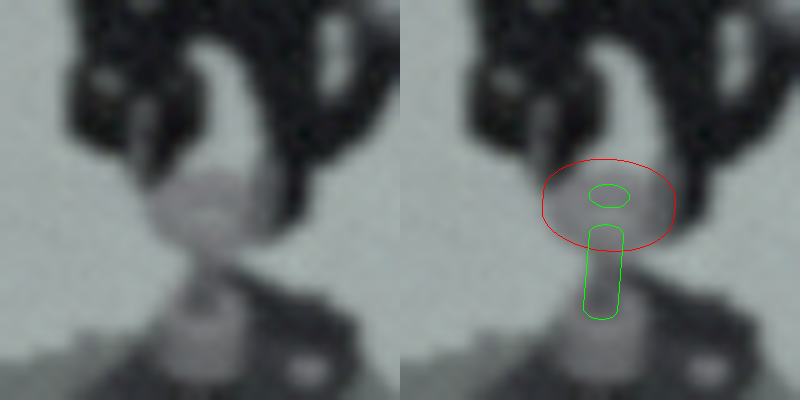

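Call:
step_arm:
  series:
    - [[0,0,-0.2],0,150]
    - [[0,0,-0.5],0,150]
    - [[0,0,-0.7],0,150]

```text
clock: 14.82
tcp_pos: [0.5952, -0.0461, 0.0859]
orientation: [-0.009, -0.172, 0.985, 0.003]
wrist_force: [-0.0, -0.5, -0.4]
finger_gap: 0.0426
```

Call:
step_arm:
  series:
    - [[0,0,-0.1],0,150]
    - [[0,0,-0.2],0,150]

```text
clock: 15.08
tcp_pos: [0.5952, -0.0461, 0.0838]
orientation: [-0.009, -0.172, 0.985, 0.003]
wrist_force: [0.8, -0.4, -1.5]
finger_gap: 0.0432
```

Call:
step_arm:
  series:
    - [[0,0,-0.1],0,150]
    - [[0,0,-0.2],0,150]

```text
clock: 15.32
tcp_pos: [0.5952, -0.0461, 0.0818]
orientation: [-0.009, -0.172, 0.985, 0.003]
wrist_force: [-0.2, -0.7, -1.5]
finger_gap: 0.0426
```

Call:
step_arm:
  series:
    - [[0,0,-0.1],0,150]
    - [[0,0,-0.2],0,150]

```text
clock: 15.58
tcp_pos: [0.5952, -0.0461, 0.0797]
orientation: [-0.009, -0.172, 0.985, 0.003]
wrist_force: [0.9, 0.6, -0.8]
finger_gap: 0.0428
```

Call:
step_arm:
  series:
    - [[0,0,-0.1],0,150]
    - [[0,0,-0.2],0,150]

```text
clock: 15.82
tcp_pos: [0.5952, -0.0461, 0.0777]
orientation: [-0.009, -0.172, 0.985, 0.003]
wrist_force: [-0.0, 0.3, -0.8]
finger_gap: 0.0427
```

Call:
step_arm:
  series:
    - [[0,0,-0.1],0,150]
    - [[0,0,-0.2],0,150]

```text
clock: 16.08
tcp_pos: [0.5952, -0.0461, 0.0756]
orientation: [-0.009, -0.172, 0.985, 0.003]
wrist_force: [-0.4, 0.2, -0.7]
finger_gap: 0.0429
```

Call:
step_arm:
  series:
    - [[0,0,-0.3],0,150]
    - [[0,0,-0.6],0,150]
    - [[0,0,-0.9],0,150]
    - [[0,0,-1.2],0,150]
    - [[0,0,-1.4],0,150]

```text
clock: 16.7
tcp_pos: [0.5951, -0.0461, 0.0613]
orientation: [-0.009, -0.172, 0.985, 0.003]
wrist_force: [-0.7, -0.5, -0.6]
finger_gap: 0.0426
```

Call:
step_arm:
  series:
    - [[0,0,-0.1],0,150]
    - [[0,0,-0.2],0,150]

```text
clock: 16.95
tcp_pos: [0.5951, -0.0461, 0.0593]
orientation: [-0.009, -0.172, 0.985, 0.003]
wrist_force: [-0.1, 0.3, -0.4]
finger_gap: 0.0424
```

Call:
step_arm:
  series:
    - [[0,0,-0.1],0,150]
    - [[0,0,-0.2],0,150]

```text
clock: 17.2
tcp_pos: [0.5952, -0.0461, 0.0572]
orientation: [-0.009, -0.172, 0.985, 0.003]
wrist_force: [-1.3, -0.3, -0.4]
finger_gap: 0.0427
```

Call:
step_arm:
  series:
    - [[0,0,-0.1],0,150]
    - [[0,0,-0.15],0,150]

```text
clock: 17.45
tcp_pos: [0.5951, -0.0461, 0.0557]
orientation: [-0.009, -0.172, 0.985, 0.003]
wrist_force: [-0.4, 0.6, -1.1]
finger_gap: 0.0424
```

Call:
step_arm:
  series:
    - [[0,0,-0.1],0,150]
    - [[0,0,-0.15],0,150]

```text
clock: 17.7
tcp_pos: [0.5953, -0.0461, 0.055]
orientation: [-0.009, -0.172, 0.985, 0.003]
wrist_force: [-1.9, 0.7, 6.0]
finger_gap: 0.043
```

Call:
step_arm:
  series:
    - [[0,0,0.1],0,110]
    - [[0,0,0.1],0,60]
    - [[0,0,0.1],0,50]
    - [[0,0,2],0,50]
    - [[0,0,6.5],0,50]

```text
clock: 18.32
tcp_pos: [0.5933, -0.0457, 0.1182]
orientation: [-0.011, -0.172, 0.985, 0.004]
wrist_force: [-0.4, -0.2, -0.0]
finger_gap: 0.069
```

Call:
step_arm:
  series:
    - [[-2.5,5.7,0],0,50]
    - [[-5,11.4,0],0,50]
    - [[-7.5,17.1,0],0,50]
    - [[-10,22.8,0],0,50]
    - [[-12.3,28.5,0],0,50]

```text
clock: 18.95
tcp_pos: [0.4693, 0.2409, 0.1183]
orientation: [-0.011, -0.172, 0.985, 0.004]
wrist_force: [0.8, 0.2, 0.3]
finger_gap: 0.0687
```

```bash
python3 - <<'E'
from h import *
snap("side","pics/s8.png");snap("top","pics/t8.png");st();print(env.get_state()["orientation"].round(4))
crop("side",190,140,310,240,6,"pics/s8c.png")
overlay("top",[((.5952,-.0462,.023,.055,.062),(0,0,255))],250,135,300,200,8,"pics/p8.png")
E
```

```text
19.05 [467.38 243.96 118.21] [ 0.42 -0.64 -0.12] [-0.07 -0.04  0.02] 0.0684
[-0.0115 -0.1762  0.9843  0.0047]
```

View pics/s8c.png

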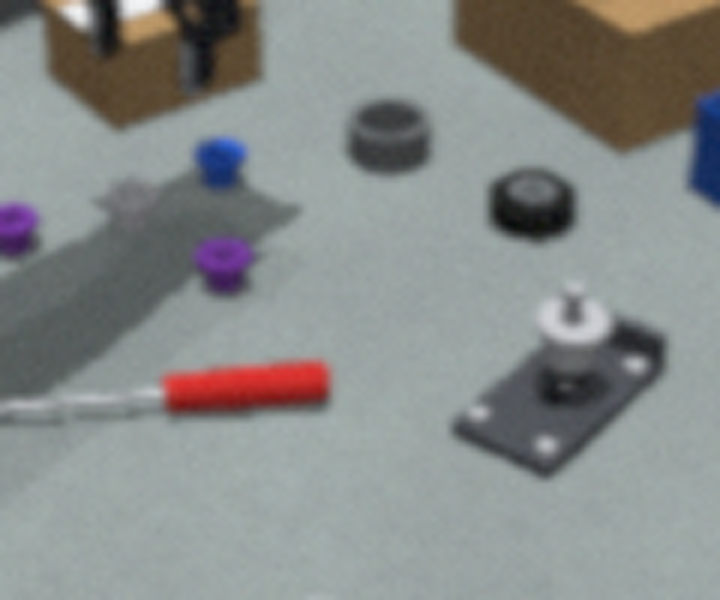

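View pics/p8.png

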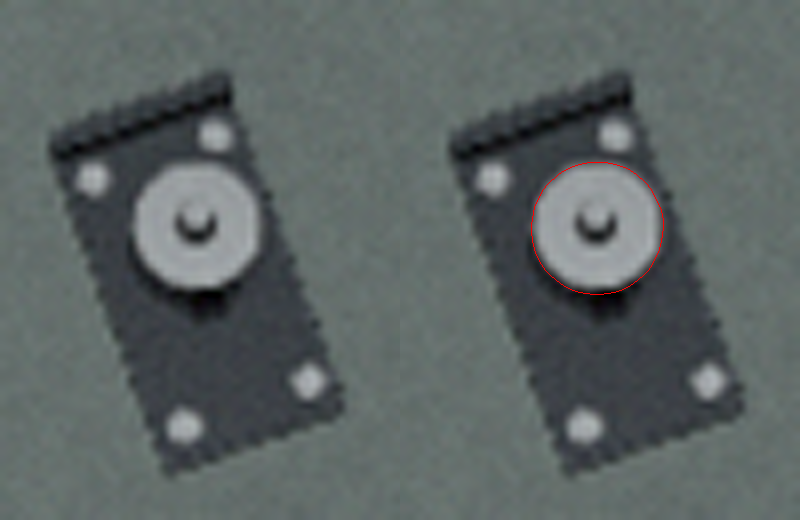

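Call:
step_arm:
  series:
    - [[-0.64,1.93,-2],0,50]
    - [[-0.64,1.93,-6.5],0,50]
    - [[-0.64,1.93,-7],0,50]
    - [[-0.64,1.93,-7],0,50]

```text
clock: 19.55
tcp_pos: [0.4613, 0.2626, 0.0485]
orientation: [-0.012, -0.176, 0.984, 0.005]
wrist_force: [0.8, -0.2, -0.3]
finger_gap: 0.0685
```

```bash
python3 - <<'E'
from h import *
st();s=env.get_state()["tcp_pos"];snap("side","pics/s9.png");snap("top","pics/t9.png");st()
overlay("side",[((s[0],s[1],.019,.018,.024),(0,0,255))],190,140,240,200,8,"pics/o9.png")
E
```

```text
19.55 [461.3  262.64  48.54] [ 0.78 -0.24 -0.29] [ 0.02 -0.05 -0.02] 0.0685
19.65 [462.43 263.15  49.7 ] [0.17 0.08 0.99] [-0.01  0.03  0.01] 0.0687
```

View pics/o9.png

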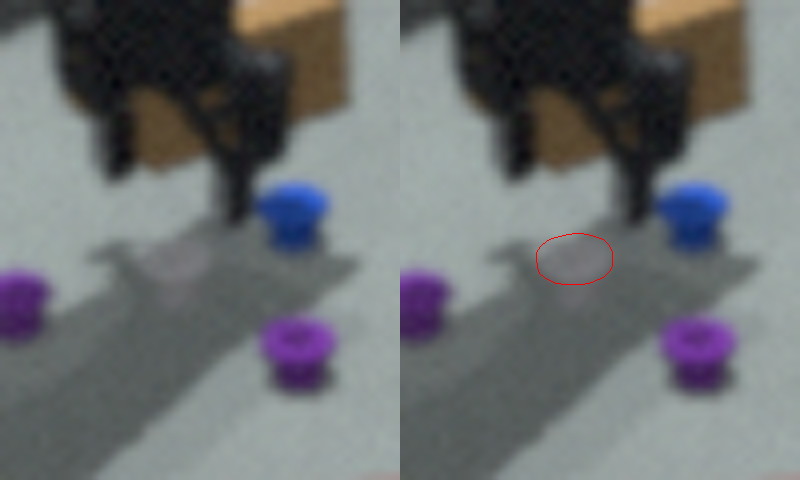

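Aligned with the grey bushing (side crop around (175,260)); the blue and purple ones are clear of the fingers. Descend.

Call:
step_arm:
  series:
    - [[-0.1,0,-2],0,50]
    - [[-0.1,0,-3.8],0,50]
    - [[-0.1,0,-4.2],0,50]
    - [[-0.1,0,-4.2],0,50]

```text
clock: 20.15
tcp_pos: [0.4622, 0.2632, 0.0086]
orientation: [-0.01, -0.176, 0.984, 0.005]
wrist_force: [0.2, -0.4, 0.1]
finger_gap: 0.0686
```

Call:
step_arm:
  series:
    - [[0,0,0],0,90]
    - [[0,0,0],0,130]
    - [[0,0,0],0,170]
    - [[0,0,0],0,170]
  newtons: 50

```text
clock: 20.65
tcp_pos: [0.4629, 0.2635, 0.0096]
orientation: [-0.009, -0.176, 0.984, 0.005]
wrist_force: [-0.2, 0.3, 5.8]
finger_gap: 0.035
```

Call:
step_arm:
  series:
    - [[0,0,2],0,170]
    - [[0,0,7],0,170]
    - [[0,0,11],0,170]
    - [[2.5,-5.5,11],0,170]
    - [[5,-11,11],0,170]

```text
clock: 21.28
tcp_pos: [0.5137, 0.1532, 0.1205]
orientation: [-0.008, -0.177, 0.984, 0.005]
wrist_force: [1.0, -0.4, -1.2]
finger_gap: 0.035
```

Call:
step_arm:
  series:
    - [[2.4,-5.7,0],0,170]
    - [[4.8,-11.4,0],0,170]
    - [[7.2,-17.1,0],0,170]
    - [[7.9,-18.9,0],0,170]
    - [[7.9,-18.9,0],0,170]

```text
clock: 21.9
tcp_pos: [0.5927, -0.0369, 0.1201]
orientation: [-0.008, -0.176, 0.984, 0.005]
wrist_force: [0.0, -0.4, -1.1]
finger_gap: 0.035
```

```bash
python3 - <<'E'
from h import *
st()
for i in range(3): snap("top","pics/t10.png")
st();print(env.get_state()["orientation"])
E
```

```text
21.9 [592.65 -36.9  120.05] [ 0.04 -0.41 -1.12] [ 0.03  0.05 -0.02] 0.035
22.05 [591.81 -34.27 120.32] [-0.57 -0.17 -0.87] [ 0.   -0.02  0.07] 0.0349
[-0.00839994 -0.17777013  0.98402066  0.00552878]
```

Call:
step_arm:
  series:
    - [[0.46,-1.17,0],0,170]
    - [[0.46,-1.17,-1.4],0,170]
    - [[0.46,-1.17,-1.4],0,170]
    - [[0.46,-1.17,-1.4],0,170]

```text
clock: 22.55
tcp_pos: [0.596, -0.0456, 0.1059]
orientation: [-0.009, -0.178, 0.984, 0.006]
wrist_force: [-0.1, -0.4, -0.5]
finger_gap: 0.0349
```

```bash
python3 - <<'E'
from h import *
st();s=env.get_state()["tcp_pos"];snap("side","pics/s11.png");st()
b=s[2]-.0092
overlay("side",[((s[0]-.0013,s[1]-.0004,.019,b+.018,b+.024),(0,0,255)),((s[0]-.0013,s[1]-.0004,.013,b,b+.018),(0,0,255)),((.5952,-.0462,.006,.06,.0825),(0,255,0))],265,160,305,205,10,"pics/o11.png")
E
```

```text
22.55 [596.02 -45.64 105.93] [-0.08 -0.39 -0.46] [ 0.02 -0.01 -0.05] 0.0349
22.6 [596.28 -45.76 106.23] [ 0.42  0.12 -1.21] [-0.02 -0.01 -0.01] 0.035
```

View pics/o11.png

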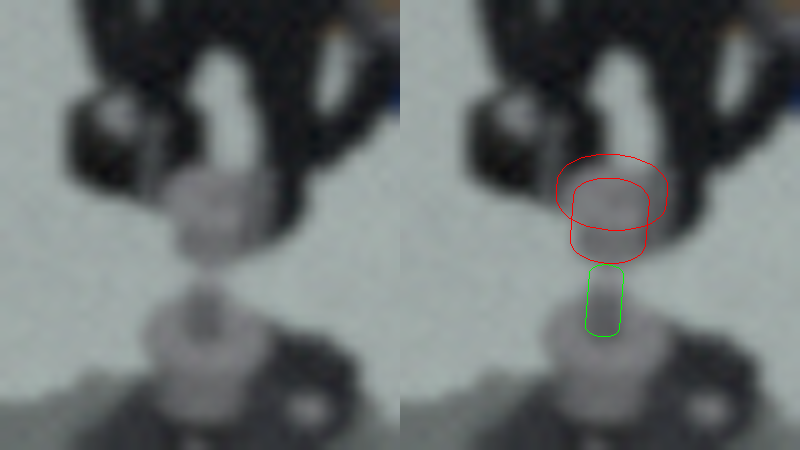

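Call:
step_arm:
  series:
    - [[0,-0.03,-0.4],0,170]
    - [[0,-0.03,-0.8],0,170]
    - [[0,-0.03,-0.8],0,170]

```text
clock: 22.98
tcp_pos: [0.5959, -0.046, 0.0977]
orientation: [-0.009, -0.178, 0.984, 0.006]
wrist_force: [-1.1, -0.0, 0.0]
finger_gap: 0.0347
```

Call:
step_arm:
  series:
    - [[0,0,-0.2],0,170]
    - [[0,0,-0.4],0,170]

```text
clock: 23.22
tcp_pos: [0.5959, -0.046, 0.0936]
orientation: [-0.009, -0.178, 0.984, 0.006]
wrist_force: [-0.9, -0.8, 0.4]
finger_gap: 0.0347
```

Call:
step_arm:
  series:
    - [[0,0,-0.1],0,170]
    - [[0,0,-0.2],0,170]

```text
clock: 23.48
tcp_pos: [0.5959, -0.046, 0.0916]
orientation: [-0.009, -0.178, 0.984, 0.006]
wrist_force: [0.2, 0.1, -0.1]
finger_gap: 0.0351
```

Call:
step_arm:
  series:
    - [[0,0,-0.1],0,170]
    - [[0,0,-0.2],0,170]

```text
clock: 23.72
tcp_pos: [0.5962, -0.0459, 0.0897]
orientation: [-0.009, -0.178, 0.984, 0.006]
wrist_force: [0.1, 1.0, -0.5]
finger_gap: 0.0349
```

Call:
step_arm:
  series:
    - [[0,0,-0.1],0,170]
    - [[0,0,-0.2],0,170]

```text
clock: 23.98
tcp_pos: [0.5962, -0.0458, 0.0877]
orientation: [-0.009, -0.178, 0.984, 0.006]
wrist_force: [0.6, 1.3, -0.2]
finger_gap: 0.0352
```

Call:
step_arm:
  series:
    - [[0,0,-0.1],0,170]
    - [[0,0,-0.2],0,170]

```text
clock: 24.22
tcp_pos: [0.5963, -0.0458, 0.0856]
orientation: [-0.009, -0.178, 0.984, 0.006]
wrist_force: [0.6, 1.2, -0.4]
finger_gap: 0.0348
```

Call:
step_arm:
  series:
    - [[0,0,-0.1],0,170]
    - [[0,0,-0.2],0,170]

```text
clock: 24.48
tcp_pos: [0.5963, -0.0458, 0.0836]
orientation: [-0.008, -0.178, 0.984, 0.006]
wrist_force: [0.6, 0.9, -0.3]
finger_gap: 0.0347
```

Call:
step_arm:
  series:
    - [[0,0,-0.2],0,170]
    - [[0,0,-0.4],0,170]
    - [[0,0,-0.6],0,170]
    - [[0,0,-0.8],0,170]

```text
clock: 24.98
tcp_pos: [0.5962, -0.0457, 0.0754]
orientation: [-0.009, -0.178, 0.984, 0.006]
wrist_force: [0.3, 1.4, -0.1]
finger_gap: 0.0349
```

Call:
step_arm:
  series:
    - [[0,0,-0.1],0,170]
    - [[0,0,-0.2],0,170]

```text
clock: 25.22
tcp_pos: [0.5963, -0.0457, 0.0733]
orientation: [-0.009, -0.178, 0.984, 0.006]
wrist_force: [0.4, 0.2, -0.7]
finger_gap: 0.0351
```

Call:
step_arm:
  series:
    - [[0,0,-0.1],0,170]
    - [[0,0,-0.2],0,170]

```text
clock: 25.48
tcp_pos: [0.5963, -0.0458, 0.0713]
orientation: [-0.008, -0.178, 0.984, 0.006]
wrist_force: [1.0, 1.7, 0.2]
finger_gap: 0.0354
```

Call:
step_arm:
  series:
    - [[0,0,-0.1],0,170]
    - [[0,0,-0.2],0,170]

```text
clock: 25.72
tcp_pos: [0.5964, -0.0458, 0.0699]
orientation: [-0.008, -0.178, 0.984, 0.006]
wrist_force: [-1.4, 0.7, 7.0]
finger_gap: 0.035
```

Call:
step_arm:
  series:
    - [[0,0,-0.1],0,170]
    - [[0,0,-0.2],0,170]

```text
clock: 25.98
tcp_pos: [0.5964, -0.0458, 0.0687]
orientation: [-0.008, -0.178, 0.984, 0.006]
wrist_force: [-1.8, 1.4, 5.7]
finger_gap: 0.0351
```

Call:
step_arm:
  series:
    - [[0,0,-0.15],0,170]
    - [[0,0,-0.3],0,170]

```text
clock: 26.22
tcp_pos: [0.5964, -0.0458, 0.0665]
orientation: [-0.008, -0.178, 0.984, 0.006]
wrist_force: [-1.7, 0.7, 5.9]
finger_gap: 0.0348
```

Call:
step_arm:
  series:
    - [[0,0,-0.15],0,170]
    - [[0,0,-0.3],0,170]

```text
clock: 26.48
tcp_pos: [0.5964, -0.0458, 0.0644]
orientation: [-0.008, -0.178, 0.984, 0.005]
wrist_force: [-2.0, 1.6, 5.6]
finger_gap: 0.0349
```

Call:
step_arm:
  series:
    - [[0,0,-0.1],0,170]
    - [[0,0,-0.2],0,170]

```text
clock: 26.72
tcp_pos: [0.5964, -0.0458, 0.0632]
orientation: [-0.007, -0.178, 0.984, 0.005]
wrist_force: [-1.5, 1.3, 5.2]
finger_gap: 0.035
```

Call:
step_arm:
  series:
    - [[0,0,-0.1],0,170]
    - [[0,0,-0.2],0,170]

```text
clock: 26.98
tcp_pos: [0.5964, -0.0457, 0.062]
orientation: [-0.007, -0.178, 0.984, 0.005]
wrist_force: [-2.0, 1.2, 5.1]
finger_gap: 0.0348
```

Call:
step_arm:
  series:
    - [[0,0,-0.1],0,170]
    - [[0,0,-0.2],0,170]

```text
clock: 27.22
tcp_pos: [0.5964, -0.0457, 0.0608]
orientation: [-0.007, -0.178, 0.984, 0.005]
wrist_force: [-1.0, 0.6, 5.3]
finger_gap: 0.0346
```

Call:
step_arm:
  series:
    - [[0,0,-0.1],0,170]
    - [[0,0,-0.17],0,170]

```text
clock: 27.48
tcp_pos: [0.5964, -0.0457, 0.0599]
orientation: [-0.007, -0.178, 0.984, 0.005]
wrist_force: [-1.6, 1.7, 5.3]
finger_gap: 0.0351
```

Call:
step_arm:
  series:
    - [[0,0,-0.1],0,170]
    - [[0,0,-0.15],0,170]

```text
clock: 27.72
tcp_pos: [0.5964, -0.0457, 0.0592]
orientation: [-0.007, -0.178, 0.984, 0.005]
wrist_force: [-1.0, 2.1, 5.7]
finger_gap: 0.035
```

Call:
step_arm:
  series:
    - [[0,0,-0.1],0,170]
    - [[0,0,-0.15],0,170]

```text
clock: 27.98
tcp_pos: [0.5964, -0.0457, 0.0585]
orientation: [-0.006, -0.178, 0.984, 0.005]
wrist_force: [-2.7, 1.5, 9.2]
finger_gap: 0.0348
```

Call:
step_arm:
  series:
    - [[0,0,-0.1],0,170]
    - [[0,0,-0.15],0,170]

```text
clock: 28.22
tcp_pos: [0.5965, -0.0457, 0.0585]
orientation: [-0.006, -0.178, 0.984, 0.005]
wrist_force: [-3.0, 1.7, 12.2]
finger_gap: 0.0347
```

Call:
step_arm:
  series:
    - [[0,0,-0.1],0,170]
    - [[0,0,-0.15],0,170]

```text
clock: 28.48
tcp_pos: [0.5965, -0.0457, 0.0584]
orientation: [-0.006, -0.178, 0.984, 0.004]
wrist_force: [-3.5, 2.0, 11.5]
finger_gap: 0.0351
```

Call:
step_arm:
  series:
    - [[0,0,-0.15],0,170]
    - [[0,0,-0.22],0,170]
    - [[0,0,-0.22],0,170]

```text
clock: 28.85
tcp_pos: [0.5965, -0.0457, 0.0584]
orientation: [-0.005, -0.178, 0.984, 0.004]
wrist_force: [-3.7, 1.2, 13.4]
finger_gap: 0.0353
```

Stopped dead at the expected height. Release, and back off.

Call:
step_arm:
  series:
    - [[0,0,0],0,150]
    - [[0,0,0],0,100]
    - [[0,0,0],0,50]
    - [[0,0,2],0,50]
    - [[0,0,6],0,50]

```text
clock: 29.48
tcp_pos: [0.5948, -0.0455, 0.1167]
orientation: [-0.008, -0.178, 0.984, 0.005]
wrist_force: [2.0, 1.0, 0.6]
finger_gap: 0.0689
```

Call:
step_arm:
  series:
    - [[0,0,4],0,50]
    - [[0,-6,5],0,50]
    - [[0,-12,5],0,50]
    - [[0,-18,5],0,50]
    - [[0,-18,5],0,50]

```text
clock: 30.1
tcp_pos: [0.5944, -0.2302, 0.1658]
orientation: [-0.008, -0.175, 0.985, 0.005]
wrist_force: [-0.1, 0.5, 0.2]
finger_gap: 0.0686
```

```bash
python3 - <<'E'
from h import *
snap("side","pics/s12.png");snap("top","pics/t12.png");st()
x,y=.5952,-.0462
overlay("side",[((x,y,.016,.018,.042),(0,255,255)),((x,y,.023,.042,.049),(0,0,255)),((x,y,.013,.049,.067),(0,255,0)),((x,y,.019,.067,.073),(255,0,0))],265,165,305,210,10,"pics/o12.png")
overlay("top",[((x,y,.023,.042,.049),(0,0,255)),((x,y,.019,.067,.073),(255,0,0))],250,135,300,200,8,"pics/p12.png")
E
```

```text
30.2 [ 594.32 -226.13  165.95] [ 0.34 -0.3   0.34] [-0.01  0.04  0.  ] 0.0685
```

View pics/o12.png

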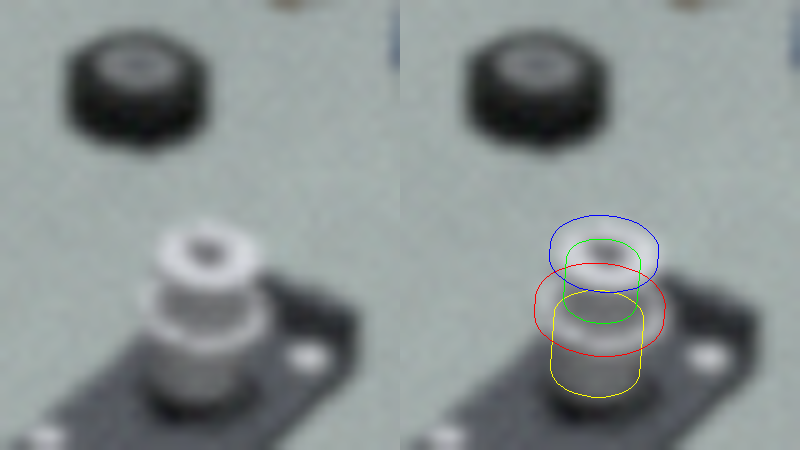

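View pics/p12.png

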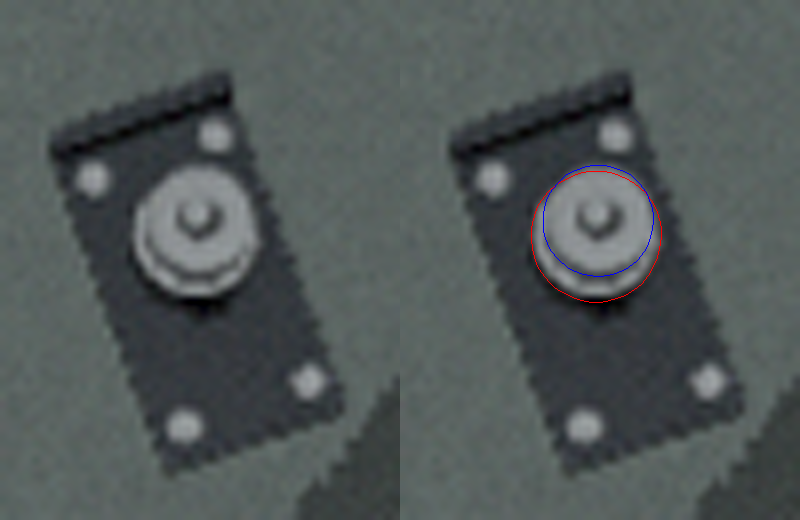

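View pics/t12.png

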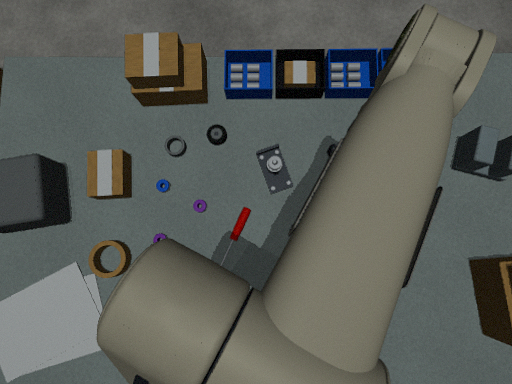

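```bash
python3 - <<'E'
from h import *
print(env.hand_in())
E
```

```text
the job is handed in; nothing more can be done
None
```

I threaded the spacer, then the washer, then the grey steel bushing (flange up) onto the bolt. I pressed the stack down until the collar was home, let go, backed the arm away and handed the job in at about 30 s. The hand-in gives no verdict, so everything below is from my own checks.

- **Bolt position:** it stood at about (0.595, -0.046), roughly 9 mm from the slot middle towards the lip. All three parts went on without catching on the tip.
- **Pressing:** the collar slid under about 5–7 N and stopped dead with the tool at z = 58.5 mm, the height expected for a fully home stack. A harder push of about 13 N moved it no further, and no wrist reading went above 14 N.
- **Final pictures:** in both views the stack is upright on the plate, with the flange up and the bolt through it. The gripper is about 18 cm away.
- **Bystanders:** the wheel, sleeve, tape, carton, screwdriver and coloured look-alikes look unmoved. The arm hid the nut, the jar and part of the screwdriver in the last top view, so I did not check those there.
- **Disagreements:** the two cameras differed by 2–3 mm in y, and the side view showed everything about 1 pixel lower than predicted. The gripper also read 1–3 mm narrower than each part's true diameter, and the tool tilted slightly, by about 0.02 rad. None of these caused trouble.

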